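# Open the controlled-drugs box for the stock count

## Task

Open the grey steel medicine box for the stock count and keep its lid up: first tug the lid upward by its bar handle, with the black catch knob still in its notch, to learn whether the catch has hold of it. If the lid is caught, push the knob out of its notch toward the box and slide it along its slot to the right to draw the bolt; then raise the lid by its handle to about 60 degrees. The program finishes while still gripping the handle and holding the lid up and still, as it has no stay and falls shut; leave everything that stands around the box where it is.

Things in the scene. Friction and masses are not known exactly. Their poses are not given: they have to be found in the camera images.
- drug_box: Grey sheet-steel box screwed to the table: 150 deep (x) x 270 wide (y) mm, top of the shut lid 95.5 mm up. Origin: centre of its underside, on the table; x points from its front (robot side) to its back, y to its left, z up. The lid overhangs the front wall (x = -75 mm) by 4 mm, has a 12 mm rim and hinges on the back top edge. 22 mm screw flanges left and right
- slot_notch (a point): Fixed to the box at (-114, -60, 72) mm of its frame: the notch of the L-shaped slot in the top of the catch housing, a block on the box's front, right half: x -135 to -75, y -120 to -30 mm of the box, top at 72 mm. The slot goes from here 9 mm toward the box (+x), then 24 mm along the box's -y (right), parallel to its front
- hinge_line (a point): Middle of the lid's hinge line, fixed to the box at (75, 0, 92) mm of its frame; the hinge runs along the box's y
- lid_hinge (a joint): Lid angle, rad: 0 shut, grows as the front rises, stop at 1.3. Whether the hidden bolt has caught the lid cannot be seen, nor told from the knob: only a tug tells. A caught lid rises about 4 mm at the handle (0.03 rad) and stops hard; a free one goes on rising. It weighs 0.4 to 0.7 kg, takes 2 to 5 N at the handle and falls shut when let go
- lid: The lid with its handle. Origin on the hinge line, axes as the box's when shut, turning with the lid about y. On top is a bow handle of round steel bar, 10 mm thick: bar 100 mm long, parallel to the box front, its axis 36 mm above the lid's top, a post at each end
- handle_grip (a point): Middle of the handle's bar, on its axis; with the lid shut at (-45, 45, 132) mm of the box's frame, 120 mm in front of the hinge line and 40 mm above it. It swings about the hinge line; a grip across the round bar lets it turn between the fingers, so the tool can stay upright
- knob_grip (a point): Point to grip on the catch knob's axis: black, round, 19 mm thick, from 74 to 100 mm above the table; this point is 94 mm up. It starts in the notch, where it cannot go sideways; it moves 9 mm toward the box (about 1 N), then 24 mm right along the slot (2 to 6 N), pushing the bolt back. The bolt stays back and the knob stays where it is left
- catch_knob (a joint): Travel of the knob along the run, m: 0 at the notch, 0.024 at the end; a caught bolt is surely clear beyond 0.016
- long_carton: Closed ointment carton lying on its side left of the box, 99 x 31 x 27 mm; origin centre of underside, x along its length. Bystander
- flat_carton: Flat closed carton lying in front of the box's left half, 118 x 89 x 24 mm; origin centre of underside. Bystander
- calculator: Pocket calculator, 118 x 72 x 15 mm; origin centre of underside. Bystander
- stapler: Desk stapler, 125 x 30 x 55 mm; origin centre of underside, x along it. Bystander
- cube_carton: Closed carton, 62 x 84 x 72 mm, to the right; origin centre of underside. Bystander

How it is judged:
By the outcome, as a careful person would: the job done as asked, in the order asked, and still so for the second after the job is handed in, while the arm keeps its last pose, push and grip.
It also fails if it takes over 54 s, if anything falls off the work surface, if the arm or the gripper's body presses on something with over 40 N, if the wrist force passes 120 N, or if a joint passes its speed limit or range.

## Robot

A 7-joint arm with a two-finger parallel gripper is mounted at the origin on the work surface; the furniture and walls round the work are solid. World frame = base frame: x ahead of the robot, y to its left, z up, the work surface at z = 0. Lengths are in m, angles in rad, forces in N, time in s.
With the tool pointing down it reaches from about 0.4 to 0.875 m from the base axis. Payload 19.3 kg.
Tool frame: the origin (TCP) lies between the finger pads, 19 mm behind the fingertips; this is the grasp point; z points along the fingers, y is the line along which they close (so a half turn about z gives the same grasp; the last joint's range is limited). The gripper opens to 85 mm and grips with 20 to 120 N. Pads are 22 mm wide; open, the fingers measure 114 mm over their backs; the gripper's body (76 mm by 85 mm) begins 54 mm behind the grasp point. The pads swing forward as they close: fully open they stand 13 mm farther back than shut.
Start: joints at [1.2, 0.521, -0.036, 1.599, 0.021, 1.021, -0.113], TCP at [0.185, -0.597, 0.25] pointing down, gripper open.
Joint ranges: [-2.91, 2.91], [-0.3, 2.13], [-1.5, 1.42], [0.17, 2.43], [-1.26, 4.41], [0.16, 1.93], [-2.52, 2.52]. Speed limits (rad/s): [1.89, 1.89, 2.39, 2.39, 3.01, 3.01, 3.01].

## Interface

Orientations are given as [roll, pitch, yaw] about the fixed x, y, z axes, in that order (R = Rz(yaw) Ry(pitch) Rx(roll)).
In Python, from cell import bot gives the robot as it stands.
- The arm moves only by the tool apply_moves, never from a script. Its argument "motion" is a list of rows, each a list of 7 numbers: the shift along the tool's x, y, z in m, then the turn, a rotation vector about the tool's x, y, z in rad, then the opening, from -1 (shut) to 1 (fully open). A call has 1 to 12 rows; each row shifts and turns the commanded pose from where the row before left it, along the tool's axes as they then stand; what a row does not reach is not made up. A row lasts 1/12 s, in which the tool goes at most 41.7 mm and 7.16 degrees, less where a joint would pass 70% of its speed; a pose out of reach is approached as far as the arm can. A call with a gripper value outside its range is refused whole. The fingers move at their own pace and stop on an object; "grip_force" is the grip in N (left out, the last holds). Time passes only in rows, so rows that do not move let the fingers close. It gives the time, the measured TCP pose, the force, the opening and the grip force at its end, in the units of the state.
- bot.observe(): the state, without advancing time (a new reading comes with each control period).
- bot.snapshot(name): name is "side" or "top" or "wrist"; returns (picture, depth): 420x560x3 uint8, red, green, blue; 420x560 float32, m along the optical axis (not along the pixel's ray), 0 where there is no reading.
- bot.calibration(name): a dict with "mtx" (3x3 intrinsics, pixels), "camera_from_world" (4x4, takes a point from world to camera coordinates). Camera axes: x right, y down, z forward; pixel columns grow to the right and rows downward; lengths in m; the calibration is good to about 2 mm. A picture is of the moment at which its call begins: read the wrist's pose just before it. calibration takes no time and is no camera call; for the wrist camera it gives the pose at the moment of the call.
- bot.hand_in(): hands the job in; it is judged then, once.
The state is a dict: "time": time; "joint_pos": joint angles; "qd": joint speeds; "joint_efforts": joint torques, N m; "tcp_pos": TCP position; "ee_rot": TCP orientation; "force": force on the tool from outside, world axes, zero at the start; "torque": the same for the moment, N m; "opening": finger opening in m; "gripper_force": force on a finger pad.
Only numpy, scipy, OpenCV 4.12 (cv2) and the standard library are available. Lean on these libraries where they do the work, as an engineer would, in place of code of your own. Each camera call takes 0.05 s, during which the arm holds its last target. There are 200 camera calls.

## Working session

There is one attempt and no reset: what is moved stays moved. The work goes in short steps, Python scripts to look and compute and a tool call to move; the robot and the scene stay as the last step left them, time stands still between calls to the robot, and variables do not carry over. Pictures are saved under pics/ and viewed, at most 10 in all, crops included, and the job is handed in when it is done.

Besides the shell and the picture viewer there is one more tool, called after ">>>" as name(argument=value, ...), one argument or row to a line, values as JSON. apply_moves: Moves the arm, as the interface text tells. Its arguments: {"type":"object","properties":{"motion":{"type":"array"},"grip_force":{"type":"number"}},"required":["motion"]}

```bash
mkdir -p pics; ls; python3 - <<'E'
from cell import bot
import cv2,numpy as np
s=bot.observe();print(s['time'],s['tcp_pos'],s['ee_rot'],s['force'],s['opening'])
for n in("top","side"):
    p,d=bot.snapshot(n);cv2.imwrite(f"pics/{n}0.png",p[:,:,::-1]);np.savez(f"{n}0.npz",p=p,d=d);c=bot.calibration(n);print(n,c['mtx'].tolist(),np.round(c['camera_from_world'],4).tolist())
E
```

```text
pics
0.0 [ 0.18506097 -0.5966597   0.24941522] [-3.14047742e+00  8.51041155e-05  3.00854621e-01] [ 0.74524535 -0.01321192 -0.16580087] 0.08543126956672396
top [[426.9549420226221, 0.0, 283.499792125894], [0.0, 426.9549420226221, 206.54965021416842], [0.0, 0.0, 1.0]] [[-0.0171, -0.9995, -0.0253, 0.0787], [-0.9875, 0.0209, -0.156, 0.5379], [0.1564, 0.0223, -0.9874, 1.1538], [0.0, 0.0, 0.0, 1.0]]
side [[389.42183922510645, 0.0, 280.397551489761], [0.0, 389.42183922510645, 204.93655262224584], [0.0, 0.0, 1.0]] [[0.9553, 0.2956, -0.0041, -0.5234], [0.2565, -0.8356, -0.4857, -0.045], [-0.147, 0.463, -0.8741, 1.1396], [0.0, 0.0, 0.0, 1.0]]
```

View pics/top0.png

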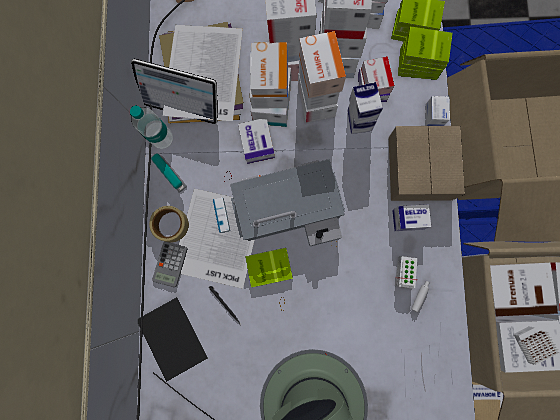

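View pics/side0.png

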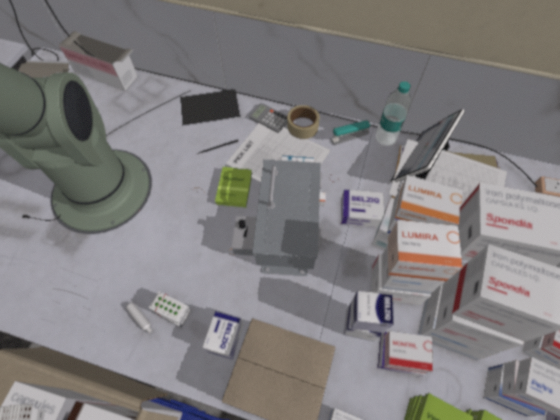

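The top view shows the box with lid corners near (232,183), (332,160), (344,210) and (240,238). The handle is at about (275,220) and the black knob at about (322,235). The side view shows the same box, with the knob at (240,224).

```bash
cat > h.py <<'E'
import cv2,numpy as np
from cell import bot
def cloud(d,c):
    K=c['mtx'];T=np.linalg.inv(c['camera_from_world']);v,u=np.indices(d.shape)
    P=np.stack([(u-K[0,2])/K[0,0]*d,(v-K[1,2])/K[1,1]*d,d],-1)
    return P@T[:3,:3].T+T[:3,3]
def onplane(u,v,z,c):
    T=np.linalg.inv(c['camera_from_world']);r=T[:3,:3]@np.linalg.inv(c['mtx'])@[u,v,1];o=T[:3,3]
    return o+r*(z-o[2])/r[2]
E
python3 - <<'E'
from h import *
for n,roi in(("top",(140,250,225,350)),("side",(150,275,215,330))):
    f=np.load(n+"0.npz");c=bot.calibration(n);W=cloud(f['d'],c);p=f['p'].astype(int)
    r0,r1,c0,c1=roi;m=np.zeros(f['d'].shape,bool);m[r0:r1,c0:c1]=1
    lid=m&(abs(W[...,2]-.0955)<.008)&(f['d']>0)
    lid=cv2.morphologyEx(lid.astype(np.uint8),cv2.MORPH_OPEN,np.ones((5,5)))
    k,l,st,_=cv2.connectedComponentsWithStats(lid);i=1+st[1:,4].argmax();lid=l==i
    P=W[lid];R=cv2.minAreaRect(P[:,:2].astype(np.float32));print(n,lid.sum(),np.median(P[:,2]),R,cv2.boxPoints(R).round(4).tolist())
    cs,_=cv2.findContours(lid.astype(np.uint8),0,1);b=cv2.boxPoints(cv2.minAreaRect(cs[0]))
    q=cv2.approxPolyDP(cv2.convexHull(max(cs,key=len)),6,True)[:,0];print([(tuple(map(int,a)),onplane(*a,.0955,c)[:2].round(4).tolist()) for a in q])
    kn=m&(p.max(-1)<50);k,l,st,ce=cv2.connectedComponentsWithStats(kn.astype(np.uint8))
    for j in range(1,k):
        if st[j,4]>15: print('dark',ce[j].round(1),st[j].tolist(),np.median(W[l==j],0).round(4),onplane(*ce[j],.1,c).round(4))
    h=m&(W[...,2]>.122)&(W[...,2]<.15);H=W[h];
    if len(H): 
        R=cv2.minAreaRect(H[:,:2].astype(np.float32));print('handle',len(H),R,np.median(H,0),H[:,2].max())
    r=(cv2.resize(f['p'][r0-10:r1+30,c0-10:c1+30],None,fx=4,fy=4,interpolation=2));cv2.imwrite(f"pics/{n}crop.png",r[:600,:800,::-1])
E
```

```text
top 5837 0.09613518983302005 ((0.5548346638679504, 0.05936838686466217), (0.16337312757968903, 0.2780660390853882), 13.180102348327637) [[0.44359999895095825, 0.1761000007390976], [0.5070000290870667, -0.09459999948740005], [0.666100025177002, -0.05739999935030937], [0.6026999950408936, 0.2134000062942505]]
[((329, 160), [0.6565, -0.0587]), ((342, 215), [0.5049, -0.0881]), ((243, 238), [0.4487, 0.1763]), ((232, 183), [0.5986, 0.2058])]
dark [320.4 232.9] [316, 228, 12, 12, 67] [ 0.458  -0.028   0.0973] [ 0.4578 -0.0291  0.1   ]
handle 159 ((0.4986438751220703, 0.09184899926185608), (0.01019737496972084, 0.10757763683795929), 13.009788513183594) [0.49802366 0.09122673 0.1356263 ] 0.1413552240761231
side 5769 0.09740347168537367 ((0.5526266694068909, 0.06188729405403137), (0.16292278468608856, 0.2799546420574188), 13.274049758911133) [[0.44119998812675476, 0.1793999969959259], [0.5055000185966492, -0.09309999644756317], [0.6640999913215637, -0.05559999868273735], [0.5997999906539917, 0.2168000042438507]]
[((263, 159), [0.443, 0.1782]), ((320, 162), [0.5957, 0.2144]), ((316, 257), [0.6554, -0.0575]), ((253, 253), [0.5077, -0.0922])]
dark [241.7 223.9] [239, 221, 6, 7, 33] [ 0.4559 -0.0281  0.1002] [ 0.4561 -0.0285  0.1   ]
handle 143 ((0.4973052740097046, 0.09300218522548676), (0.009882871992886066, 0.1084485873579979), 13.0791015625) [0.49918614 0.08606467 0.13670619] 0.14184816076724494
```

View pics/topcrop.png

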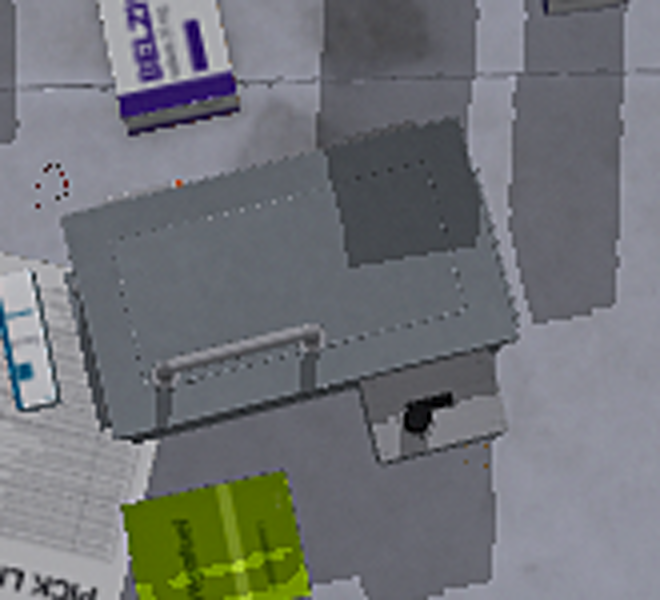

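The crop shows the knob in its notch with the slot running to the right, and the handle bar at upper left. The box yaw is about 0.229 and the handle centre is about (0.498, 0.092). I'll swing there along an arc, turning the tool as it goes.

>>> apply_moves(
  motion=[
    [0.037,-0.005,0,0,0,-0.0625,1],
    [0.037,-0.005,0,0,0,-0.0625,1],
    [0.037,-0.005,0,0,0,-0.0625,1],
    [0.037,-0.005,0,0,0,-0.0625,1],
    [0.036,-0.005,0,0,0,-0.0625,1],
    [0.036,-0.005,0,0,0,-0.0625,1],
    [0.036,-0.005,0,0,0,-0.0625,1],
    [0.036,-0.005,0,0,0,-0.0625,1],
    [0.035,-0.005,0,0,0,-0.0625,1],
    [0.035,-0.005,0,0,0,-0.0625,1],
    [0.035,-0.005,0,0,0,-0.0625,1],
    [0.035,-0.005,0,0,0,-0.0625,1],
  ],
  grip_force=40,
)

```text
time: 1.1
tcp_pos: [0.4892, -0.2965, 0.2497]
ee_rot: [-3.141, -0.0, 1.054]
force: [-0.3, -0.8, -1.1]
opening: 0.0853
gripper_force: 0.0
```

>>> apply_moves(
  motion=[
    [0.034,-0.005,0,0,0,-0.0625,1],
    [0.034,-0.005,0,0,0,-0.0625,1],
    [0.034,-0.005,0,0,0,-0.0625,1],
    [0.034,-0.005,0,0,0,-0.0625,1],
    [0.033,-0.005,0,0,0,-0.0625,1],
    [0.033,-0.005,0,0,0,-0.0625,1],
    [0.033,-0.005,0,0,0,-0.0625,1],
    [0.032,-0.005,0,0,0,-0.0625,1],
    [0.032,-0.005,0,0,0,-0.0625,1],
    [0.032,-0.005,0,0,0,-0.0625,1],
    [0.031,-0.005,0,0,0,-0.0625,1],
    [0,0,0,0,0,-0.0625,1],
  ],
)

```text
time: 2.1
tcp_pos: [0.5093, 0.066, 0.2502]
ee_rot: [3.141, -0.002, 1.81]
force: [-0.7, 1.1, -0.1]
opening: 0.0855
gripper_force: 0.0
```

```bash
cat >> h.py <<'E'
from scipy.spatial.transform import Rotation as Ro
def shift(t):
    s=bot.observe();R=Ro.from_euler('xyz',s['ee_rot']).as_matrix()
    return (R.T@(np.array(t)-s['tcp_pos'])).round(4)
E
python3 - <<'E'
from h import *
s=bot.observe();print(s['joint_pos'].round(2) if hasattr(s['joint_pos'],'round') else s['joint_pos'],s['ee_rot'])
c=bot.calibration("wrist");p,d=bot.snapshot("wrist");cv2.imwrite("pics/w1.png",p[:,:,::-1]);W=cloud(d,c)
h=(d>0)&(W[...,2]>.122)&(W[...,2]<.15)&(abs(W[...,0]-.5)<.06)&(abs(W[...,1]-.09)<.08);H=W[h]
print(h.sum(),cv2.minAreaRect(H[:,:2].astype(np.float32)),H[:,2].max(),np.median(H,0))
print(shift([.498,.092,.25]))
E
```

```text
[ 0.21  0.39 -0.58  1.87  0.26  0.96 -0.25] [ 3.14121360e+00 -2.05037651e-03  1.81049590e+00]
1777 ((0.4980222284793854, 0.09420542418956757), (0.009922589175403118, 0.10856810957193375), 13.083401679992676) 0.13914546062440036 [0.49655682 0.10039256 0.13602233]
[ 0.031  -0.0047  0.0001]
```

View pics/w1.png

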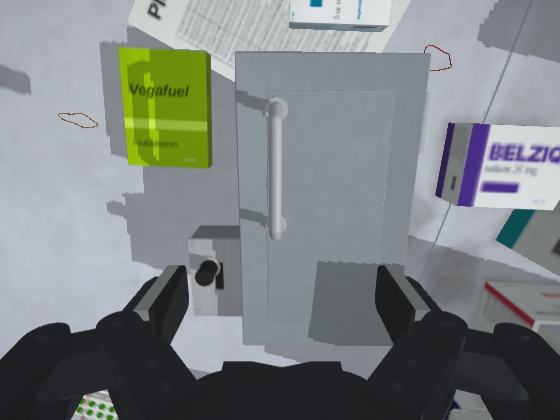

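The wrist view shows the handle bar centred at about (277,170) and the knob at (207,272), with the handle at about (0.498, 0.093). I'll align and descend over the bar first, then close.

>>> apply_moves(
  motion=[
    [0.016,-0.003,0.01,0,0,0.01,1],
    [0.016,-0.002,0.01,0,0,0,1],
    [0,0,0.02,0,0,0,1],
    [0,0,0.02,0,0,0,1],
    [0,0,0.02,0,0,0,1],
    [0,0,0.02,0,0,0,1],
    [0,0,0.01,0,0,0,1],
    [0,0,0.006,0,0,0,1],
    [0,0,0,0,0,0,1],
  ],
)

```text
time: 2.9
tcp_pos: [0.4986, 0.0897, 0.1333]
ee_rot: [-3.14, -0.0, 1.79]
force: [-0.4, 0.6, 0.3]
opening: 0.0858
gripper_force: 0.0
```

>>> apply_moves(
  motion=[
    [0,0,0,0,0,0,-0.8],
    [0,0,0,0,0,0,-0.8],
    [0,0,0,0,0,0,-1],
    [0,0,0,0,0,0,-1],
    [0,0,0,0,0,0,-1],
    [0,0,0,0,0,0,-1],
    [0,0,0,0,0,0,-1],
    [0,0,0,0,0,0,-1],
    [0,0,0,0,0,0,-1],
    [0,0,0,0,0,0,-1],
  ],
)

```text
time: 3.73
tcp_pos: [0.4984, 0.0899, 0.1342]
ee_rot: [-3.141, 0.0, 1.791]
force: [-5.0, -1.5, 8.7]
opening: 0.0086
gripper_force: 39.0
```

The bar is gripped. Now the tug upward in small steps.

>>> apply_moves(
  motion=[
    [0,0,-0.002,0,0,0,-1],
    [0,0,-0.002,0,0,0,-1],
    [0,0,-0.002,0,0,0,-1],
    [0,0,0,0,0,0,-1],
  ],
)

```text
time: 4.07
tcp_pos: [0.4998, 0.0902, 0.1395]
ee_rot: [3.14, -0.001, 1.791]
force: [13.6, 2.8, -27.9]
opening: 0.0084
gripper_force: 39.9
```

>>> apply_moves(
  motion=[
    [0,0,-0.002,0,0,0,-1],
    [0,0,-0.002,0,0,0,-1],
    [0,0,0,0,0,0,-1],
  ],
)

```text
time: 4.32
tcp_pos: [0.4998, 0.0902, 0.143]
ee_rot: [3.14, -0.001, 1.791]
force: [19.1, 4.8, -41.6]
opening: 0.0081
gripper_force: 39.0
```

The wrist force climbed to about 42 N instead of staying at 2–5 N, so the lid is caught. I'll lower it, release and retreat up.

>>> apply_moves(
  motion=[
    [0,0,0.003,0,0,0,-1],
    [0,0,0.003,0,0,0,-1],
    [0,0,0.003,0,0,0,-1],
    [0,0,0.001,0,0,0,-1],
    [0,0,0,0,0,0,1],
    [0,0,0,0,0,0,1],
    [0,0,0,0,0,0,1],
    [0,0,0,0,0,0,1],
    [0,0,0,0,0,0,1],
    [0,0,0,0,0,0,1],
    [0,0,0,0,0,0,1],
    [0,0,0,0,0,0,1],
  ],
)

```text
time: 5.32
tcp_pos: [0.4988, 0.09, 0.134]
ee_rot: [-3.142, -0.0, 1.791]
force: [0.0, 0.2, 0.6]
opening: 0.0856
gripper_force: 0.0
```

>>> apply_moves(
  motion=[
    [0,0,-0.02,0,0,0,1],
    [0,0,-0.03,0,0,0,1],
    [0,0,-0.03,0,0,0,1],
    [0,0,-0.02,0,0,0.12,1],
    [0,0,0,0,0,0.12,1],
    [0,0,0,0,0,0.12,1],
    [0,0,0,0,0,0.12,1],
    [0,0,0,0,0,0.12,1],
    [0,0,0,0,0,0.12,1],
    [0,0,0,0,0,0.12,1],
    [0,0,0,0,0,0.12,1],
    [0,0,0,0,0,0.12,1],
  ],
)

```text
time: 6.32
tcp_pos: [0.4988, 0.0901, 0.234]
ee_rot: [-3.142, 0.0, 0.705]
force: [0.0, 0.4, -0.2]
opening: 0.0858
gripper_force: 0.0
```

>>> apply_moves(
  motion=[
    [0,0,0,0,0,0.12,1],
    [0,0,0,0,0,0.12,1],
    [0,0,0,0,0,0.12,1],
    [0,0,0,0,0,0.12,1],
    [-0.03,0.025,0,0,0,0,1],
    [-0.03,0.025,0,0,0,0,1],
    [-0.03,0.025,0,0,0,0,1],
    [-0.02,0.025,0,0,0,0,1],
    [0,0,0,0,0,0,1],
  ],
)

```text
time: 7.07
tcp_pos: [0.4118, -0.0371, 0.2341]
ee_rot: [3.14, 0.002, 0.226]
force: [1.1, -0.8, -0.1]
opening: 0.0853
gripper_force: 0.0
```

```bash
python3 - <<'E'
from h import *
s=bot.observe();print(s['time'],np.round(s['joint_pos'],2),s['tcp_pos'],s['ee_rot'])
c=bot.calibration("wrist");p,d=bot.snapshot("wrist");cv2.imwrite("pics/w2.png",p[:,:,::-1]);W=cloud(d,c)
m=(d>0)&(abs(W[...,2]-.097)<.009)&(np.hypot(W[...,0]-.456,W[...,1]+.026)<.02)
H=W[m];print(m.sum(),np.argwhere(m).mean(0) if m.any() else 0,[x for x in cv2.minEnclosingCircle(H[:,:2].astype(np.float32))] if m.any() else 0,H[:,2].max() if m.any() else 0)
h=(d>0)&(W[...,2]>.122)&(W[...,2]<.15)&(abs(W[...,0]-.5)<.06)&(abs(W[...,1]-.09)<.08);H=W[h]
if h.any():print(h.sum(),cv2.minAreaRect(H[:,:2].astype(np.float32)))
E
```

```text
7.0667 [ 0.11  0.21 -0.19  2.13  0.06  0.8  -1.46] [ 0.41175838 -0.03710346  0.2340608 ] [3.14021261e+00 1.57855640e-03 2.25680721e-01]
411 [153.01946472 277.66909976] [(0.45476531982421875, -0.023915598168969154), 0.009294209070503712] 0.10177549082115495
2795 ((0.49783089756965637, 0.09383957833051682), (0.01001643855124712, 0.10991329699754715), 13.106106758117676)
```

View pics/w2.png

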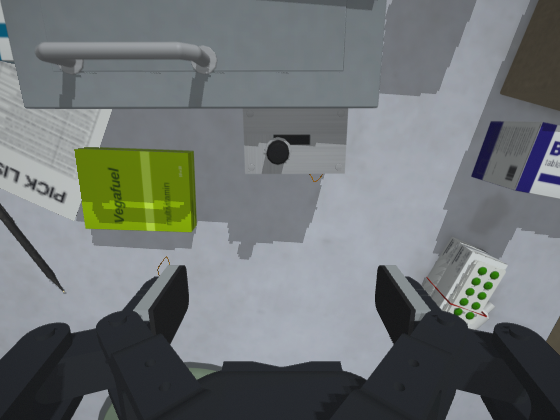

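The wrist view shows the knob at (278,153), still in its notch, with the slot running from its corner to the right. That puts the knob at (0.455, -0.024), so I'll descend and grip it across the box's y axis.

>>> apply_moves(
  motion=[
    [0.02,-0.002,0,0,0,-0.003,1],
    [0.025,-0.001,0.01,0,0,0,1],
    [0,0,0.025,0,0,0,1],
    [0,0,0.025,0,0,0,1],
    [0,0,0.025,0,0,0,1],
    [0,0,0.02,0,0,0,1],
    [0,0,0.016,0,0,0,1],
    [0,0,0.01,0,0,0,1],
    [0,0,0.006,0,0,0,1],
    [0,0,0,0,0,0,1],
  ],
)

```text
time: 7.95
tcp_pos: [0.4576, -0.0188, 0.0963]
ee_rot: [-3.141, 0.001, 0.234]
force: [-0.1, -0.1, 0.0]
opening: 0.0854
gripper_force: 0.0
```

>>> apply_moves(
  motion=[
    [0,0,0,0,0,0,-0.6],
    [0,0,0,0,0,0,-0.6],
    [0,0,0,0,0,0,-1],
    [0,0,0,0,0,0,-1],
    [0,0,0,0,0,0,-1],
    [0,0,0,0,0,0,-1],
    [0,0,0,0,0,0,-1],
    [0,0,0,0,0,0,-1],
  ],
  grip_force=30,
)

```text
time: 8.62
tcp_pos: [0.4588, -0.0216, 0.0978]
ee_rot: [3.139, -0.002, 0.232]
force: [4.9, -18.6, 8.2]
opening: 0.017
gripper_force: 29.1
```

>>> apply_moves(
  motion=[
    [0,0.002,-0.001,0,0,0,-1],
    [0,0.001,0,0,0,0,-1],
    [0.003,0,0,0,0,0,-1],
    [0.003,0,0,0,0,0,-1],
    [0.003,0,0,0,0,0,-1],
    [0.001,0,0,0,0,0,-1],
    [0,0,0,0,0,0,-1],
  ],
)

```text
time: 9.2
tcp_pos: [0.4675, -0.0208, 0.098]
ee_rot: [3.141, 0.002, 0.233]
force: [-5.1, -9.2, 5.6]
opening: 0.0167
gripper_force: 30.6
```

>>> apply_moves(
  motion=[
    [0,0.003,0,0,0,0,-1],
    [0,0.003,0,0,0,0,-1],
    [0,0.003,0,0,0,0,-1],
    [0,0.003,0,0,0,0,-1],
    [0,0.003,0,0,0,0,-1],
    [0,0.003,0,0,0,0,-1],
    [0,0.003,0,0,0,0,-1],
    [0,0.003,0,0,0,0,-1],
    [0,0,0,0,0,0,-1],
  ],
)

```text
time: 9.95
tcp_pos: [0.4729, -0.0431, 0.0979]
ee_rot: [-3.141, 0.002, 0.234]
force: [-6.2, -0.4, 4.6]
opening: 0.017
gripper_force: 30.4
```

>>> apply_moves(
  motion=[
    [0,0.002,0,0,0,0,-1],
    [0,0,0,0,0,0,-1],
    [0,0,0,0,0,0,-1],
  ],
)

```text
time: 10.2
tcp_pos: [0.4733, -0.0448, 0.0979]
ee_rot: [-3.141, 0.002, 0.234]
force: [-6.3, 0.5, 4.6]
opening: 0.0169
gripper_force: 30.3
```

>>> apply_moves(
  motion=[
    [0,0,0,0,0,0,1],
    [0,0,0,0,0,0,1],
    [0,0,0,0,0,0,1],
    [0,0,0,0,0,0,1],
    [0,0,0,0,0,0,1],
    [0,0,0,0,0,0,1],
    [0,0,0,0,0,0,1],
    [0,0,-0.02,0,0,0,1],
    [0,0,-0.03,0,0,0,1],
    [0,0,-0.03,0,0,0,1],
    [0,0,-0.03,0,0,0,1],
    [-0.03,0,-0.03,0,0,0,1],
  ],
)

```text
time: 11.2
tcp_pos: [0.4484, -0.0507, 0.2391]
ee_rot: [-3.141, -0.003, 0.236]
force: [-0.7, 0.0, 0.6]
opening: 0.0858
gripper_force: 0.0
```

```bash
python3 - <<'E'
from h import *
s=bot.observe();print(s['time'],s['tcp_pos'],s['ee_rot'],s['force'])
c=bot.calibration("wrist");p,d=bot.snapshot("wrist");cv2.imwrite("pics/w3.png",p[:,:,::-1]);W=cloud(d,c)
m=(d>0)&(abs(W[...,2]-.097)<.008)&(np.hypot(W[...,0]-.468,W[...,1]+.045)<.014)
H=W[m];print(m.sum(),cv2.minEnclosingCircle(H[:,:2].astype(np.float32)))
h=(d>0)&(W[...,2]>.122)&(W[...,2]<.15)&(abs(W[...,0]-.5)<.06)&(abs(W[...,1]-.09)<.08);H=W[h]
if h.any():print(h.sum(),cv2.minAreaRect(H[:,:2].astype(np.float32)))
E
```

```text
11.2 [ 0.44841609 -0.05068201  0.23912648] [-3.14116947e+00 -2.93536672e-03  2.35574800e-01] [-0.69951974  0.03781579  0.60886263]
378 ((0.4683711528778076, -0.04543735086917877), 0.009154022671282291)
2337 ((0.49831709265708923, 0.09290586411952972), (0.010011350736021996, 0.10836118459701538), 13.027298927307129)
```

View pics/w3.png

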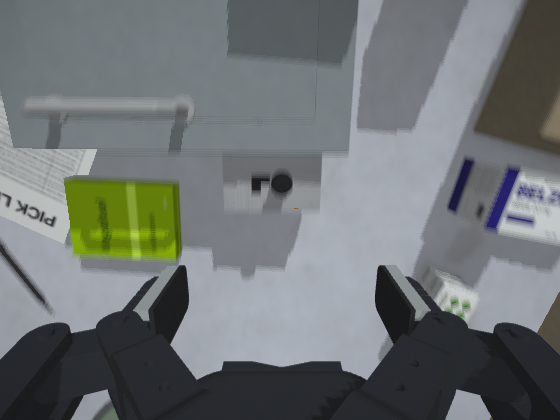

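The wrist view shows the knob at (282,183), now at the right end of its slot after 24 mm of travel. Back to the handle.

>>> apply_moves(
  motion=[
    [0.02,-0.032,0,0,0,0,1],
    [0.02,-0.032,0,0,0,0,1],
    [0.02,-0.032,0,0,0,0,1],
    [0.021,-0.032,0,0,0,0,1],
    [0,0,0,0,0,-0.12,1],
    [0,0,0,0,0,-0.12,1],
    [0,0,0,0,0,-0.12,1],
    [0,0,0,0,0,-0.12,1],
    [0,0,0,0,0,-0.12,1],
    [0,0,0,0,0,-0.12,1],
    [0,0,0,0,0,-0.12,1],
    [0,0,0,0,0,-0.12,1],
  ],
)

```text
time: 12.25
tcp_pos: [0.4945, 0.0913, 0.2374]
ee_rot: [-3.142, 0.0, 1.2]
force: [0.7, -0.6, 1.4]
opening: 0.0851
gripper_force: 0.0
```

>>> apply_moves(
  motion=[
    [0,0,0,0,0,-0.12,1],
    [0,0,0,0,0,-0.12,1],
    [0,0,0,0,0,-0.12,1],
    [0,0,0,0,0,-0.12,1],
    [0,0,0,0,0,-0.12,1],
    [0,0,0,0,0,0,1],
  ],
)

```text
time: 12.75
tcp_pos: [0.4945, 0.0912, 0.2373]
ee_rot: [-3.141, -0.0, 1.8]
force: [0.2, 0.1, -0.2]
opening: 0.0855
gripper_force: 0.0
```

>>> apply_moves(
  motion=[
    [0.001,0.004,0.017,0,0,0,1],
    [0,0,0.02,0,0,0,1],
    [0,0,0.02,0,0,0,1],
    [0,0,0.02,0,0,0,1],
    [0,0,0.016,0,0,0,1],
    [0,0,0.01,0,0,0,1],
    [0,0,0,0,0,0,1],
  ],
)

```text
time: 13.33
tcp_pos: [0.4975, 0.093, 0.1329]
ee_rot: [-3.139, -0.0, 1.791]
force: [-0.9, 0.3, 0.9]
opening: 0.0856
gripper_force: 0.0
```

>>> apply_moves(
  motion=[
    [0,0,0,0,0,0,-0.8],
    [0,0,0,0,0,0,-0.8],
    [0,0,0,0,0,0,-1],
    [0,0,0,0,0,0,-1],
    [0,0,0,0,0,0,-1],
    [0,0,0,0,0,0,-1],
    [0,0,0,0,0,0,-1],
    [0,0,0,0,0,0,-1],
    [0,0,0,0,0,0,-1],
    [0,0,0,0,0,0,-1],
  ],
  grip_force=60,
)

```text
time: 14.17
tcp_pos: [0.4977, 0.093, 0.1348]
ee_rot: [-3.14, 0.001, 1.794]
force: [-8.3, -1.9, 11.7]
opening: 0.008
gripper_force: 58.7
```

>>> apply_moves(
  motion=[
    [0,0.001,-0.003,0,0,0,-1],
    [0,0.001,-0.003,0,0,0,-1],
    [0,0.001,-0.003,0,0,0,-1],
    [0,0,0,0,0,0,-1],
  ],
)

```text
time: 14.5
tcp_pos: [0.5009, 0.0937, 0.1437]
ee_rot: [-3.14, 0.0, 1.794]
force: [-6.0, -0.3, -2.1]
opening: 0.0078
gripper_force: 58.7
```

The lid rises freely at about 2 N, so the bolt is clear. Continue along the hinge arc.

>>> apply_moves(
  motion=[
    [0,0.002,-0.0046,0,0,0,-1],
    [0,0.0023,-0.0046,0,0,0,-1],
    [0,0.0025,-0.0044,0,0,0,-1],
    [0,0.0025,-0.0044,0,0,0,-1],
    [0,0.0028,-0.0042,0,0,0,-1],
    [0,0.0029,-0.0041,0,0,0,-1],
    [0,0.0032,-0.004,0,0,0,-1],
    [0,0.0032,-0.0039,0,0,0,-1],
    [0,0.0035,-0.0037,0,0,0,-1],
    [0,0.0035,-0.0036,0,0,0,-1],
    [0,0.0037,-0.0034,0,0,0,-1],
    [0,0.0038,-0.0033,0,0,0,-1],
  ],
)

```text
time: 15.5
tcp_pos: [0.5339, 0.1014, 0.1923]
ee_rot: [-3.136, 0.001, 1.794]
force: [-26.4, -4.9, 20.8]
opening: 0.0077
gripper_force: 59.7
```

```bash
cat >> h.py <<'E'
def lid():
    s=bot.observe();O=np.array([.552,.060]);a=.2285
    q=s['tcp_pos'][:2]-O;x=q@[np.cos(a),np.sin(a)]-.075;y=q@[-np.sin(a),np.cos(a)];z=s['tcp_pos'][2]-.092
    print(s['time'],'x',x,'y',y,'z',z,'r',np.hypot(x,z),'theta',np.arctan2(z,-x)-.3217,s['force'],s['opening'])
E
python3 -c "
from h import *
lid()"
```

```text
15.5 x -0.0832024132528353 y 0.044430502846544914 z 0.10029005632860474 r 0.13031015681630612 theta 0.5565548506451371 [-26.40716272  -4.93169469  20.84883457] 0.007674681327022448
```

A force of about 33 N is pushing the tool radially outward, so my arc is a few mm inside the true circle. I'll ease outward before going on.

>>> apply_moves(
  motion=[
    [0,-0.001,-0.0012,0,0,0,-1],
    [0,-0.001,-0.0012,0,0,0,-1],
    [0,0,0,0,0,0,-1],
  ],
)

```text
time: 15.75
tcp_pos: [0.5354, 0.1017, 0.1945]
ee_rot: [3.139, -0.001, 1.794]
force: [4.4, 2.4, -11.7]
opening: 0.0079
gripper_force: 59.6
```

```bash
python3 -c "
from h import *
lid()"
```

```text
15.75 x -0.08170788192677975 y 0.0444162067660043 z 0.10249102165568766 r 0.13107474008742956 theta 0.5760528685528437 [  4.43961      2.41127821 -11.70679134] 0.007864780267303433
```

>>> apply_moves(
  motion=[
    [0,0.0041,-0.0031,0,0,0,-1],
    [0,0.0042,-0.003,0,0,0,-1],
    [0,0.0043,-0.0028,0,0,0,-1],
    [0,0.0045,-0.0026,0,0,0,-1],
    [0,0.0046,-0.0025,0,0,0,-1],
    [0,0.0046,-0.0023,0,0,0,-1],
    [0,0,0,0,0,0,-1],
  ],
)

```text
time: 16.33
tcp_pos: [0.5606, 0.1076, 0.2119]
ee_rot: [3.141, 0.0, 1.794]
force: [-11.1, -1.7, 15.0]
opening: 0.0075
gripper_force: 61.2
```

```bash
python3 -c "
from h import *
lid()"
```

```text
16.3333 x -0.05587402440821886 y 0.044390889721505046 z 0.11987849236910969 r 0.13226019634138203 theta 0.8129437855770164 [-11.12709675  -1.72142144  15.04290202] 0.007460841785414429
```

>>> apply_moves(
  motion=[
    [0,0.0043,-0.0031,0,0,0,-1],
    [0,0.0048,-0.0023,0,0,0,-1],
    [0,0.0049,-0.0019,0,0,0,-1],
    [0,0.0049,-0.0017,0,0,0,-1],
    [0,0.005,-0.0014,0,0,0,-1],
    [0,0.005,-0.0012,0,0,0,-1],
    [0,0,0,0,0,0,-1],
    [0,0,0,0,0,0,-1],
  ],
)

```text
time: 17.0
tcp_pos: [0.5894, 0.1142, 0.2234]
ee_rot: [3.139, -0.0, 1.794]
force: [-5.3, 0.4, 10.7]
opening: 0.0075
gripper_force: 59.4
```

```bash
python3 - <<'E'
from h import *
lid()
p,d=bot.snapshot("side");cv2.imwrite("pics/s4.png",cv2.resize(p[120:300,170:370,::-1],None,fx=3,fy=3))
W=cloud(d,bot.calibration("side"));a=.2285;Q=W[...,:2]-[.552,.06];x=Q@[np.cos(a),np.sin(a)]-.075;y=Q@[-np.sin(a),np.cos(a)];z=W[...,2]-.092
m=(d>0)&(y>-.12)&(y<-.03)&(z>.02)&(x<-.005)&(x>-.2)
print(m.sum(),np.polyfit(z[m],x[m],1),'theta',np.arctan2(1,-np.polyfit(z[m],x[m],1)[0]))
E
```

```text
17.0 x -0.026307535285496585 y 0.04437191698813517 z 0.13139691514723928 r 0.1340046108274206 theta 1.0514947624032072 [-5.30762038  0.35763843 10.71927803] 0.0075122294861883696
6184 [-0.22753229 -0.02529029] theta 1.3470729242058148
```

View pics/s4.png

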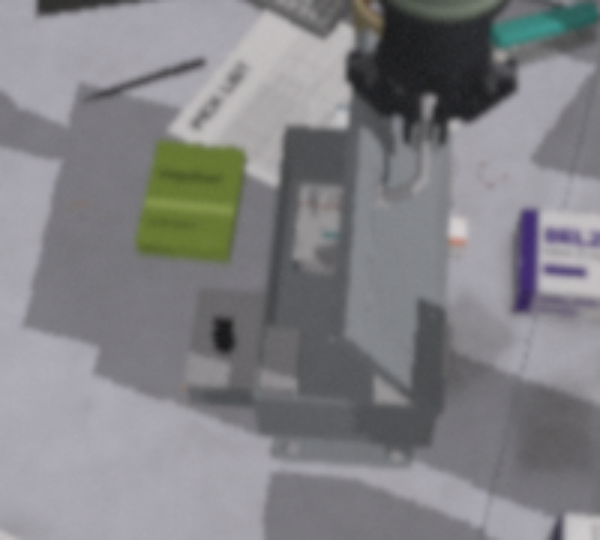

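The side view shows the lid raised, with the gripper on the bar at about (425,170) and the flat carton untouched. The lid-angle fit was polluted by other points, so I'll redo it with a cleaner mask.

```bash
python3 - <<'E'
from h import *
p,d=bot.snapshot("side")
W=cloud(d,bot.calibration("side"));a=.2285;Q=W[...,:2]-[.552,.06];x=Q@[np.cos(a),np.sin(a)]-.075;y=Q@[-np.sin(a),np.cos(a)];z=W[...,2]-.092
m=(d>0)&(y>-.11)&(y<-.05)&(z>.03)&(z<.15)&(abs(x)<.12);X=np.c_[x[m],z[m]].astype(np.float32)
l=cv2.fitLine(X,cv2.DIST_HUBER,0,.001,.001).ravel();print(m.sum(),l,np.degrees(np.arctan2(abs(l[1]),abs(l[0]))),X[:,1].max())
lid()
E
```

```text
806 [ 0.5235242  -0.8520108  -0.05479853  0.09974012] 58.43105 0.139368
17.1 x -0.02649160957411764 y 0.04432215167045027 z 0.13134274741966134 r 0.13398777062692116 theta 1.0500683156393604 [-5.11101506  1.53557949  9.81152006] 0.00796123897661619
```

>>> apply_moves(
  motion=[
    [0,0.0015,-0.0006,0,0,0,-1],
    [0,0.0015,-0.0006,0,0,0,-1],
    [0,0,0,0,0,0,-1],
    [0,0,0,0,0,0,-1],
    [0,0,0,0,0,0,-1],
    [0,0,0,0,0,0,-1],
    [0,0,0,0,0,0,-1],
    [0,0,0,0,0,0,-1],
    [0,0,0,0,0,0,-1],
    [0,0,0,0,0,0,-1],
  ],
)

```text
time: 17.93
tcp_pos: [0.5916, 0.1147, 0.2239]
ee_rot: [3.14, -0.0, 1.794]
force: [-4.9, 1.6, 6.2]
opening: 0.0074
gripper_force: 59.1
```

```bash
python3 - <<'E'
from h import *
p,d=bot.snapshot("side")
W=cloud(d,bot.calibration("side"));a=.2285;Q=W[...,:2]-[.552,.06];x=Q@[np.cos(a),np.sin(a)]-.075;y=Q@[-np.sin(a),np.cos(a)];z=W[...,2]-.092
m=(d>0)&(y>-.11)&(y<-.05)&(z>.03)&(z<.15)&(abs(x)<.12);X=np.c_[x[m],z[m]].astype(np.float32)
l=cv2.fitLine(X,cv2.DIST_HUBER,0,.001,.001).ravel();print(np.degrees(np.arctan2(abs(l[1]),abs(l[0]))))
lid();print(bot.observe()['gripper_force']);print(bot.hand_in())
E
```

```text
59.974884
17.9833 x -0.024005137187014414 y 0.044286502101254316 z 0.13190015540902914 r 0.13406676548754884 theta 1.0690719042001713 [-4.16170898  2.07438923  7.06315543] 0.007352854560600907
59.10694241523743
the job is handed in; nothing more can be done
None
```

The tug showed the lid was caught, so I pushed the knob toward the box and slid it 24 mm right to draw the bolt, then raised the lid to about 60°; I handed in at 18 s, still gripping the handle and holding it still.

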